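# Hold a dip probe centred in a crucible through a guide bridge

### The arm

A 6-joint arm with a two-finger parallel gripper is mounted at the origin on a cart in front of the work surface, level with it; the furniture and walls round the work are solid. World frame = base frame: x ahead of the robot, y to its left, z up, the work surface at z = 0. Lengths are in mm, angles in rad, forces in N, time in s.
With the tool pointing down it reaches from about 300 to 775 mm from the base axis. Payload 14.6 kg.
Tool frame: the origin (TCP) lies between the finger pads; the fingertips stand 22 mm ahead of it and the grasp point (between the pads) lies 3 mm ahead of it (finger_overhang is the distance from the TCP to the fingertips, in mm); z points along the fingers, y is the direction in which the jaws open and shut (so a half turn about z gives the same grasp; the last joint's range is limited). The gripper opens to 94 mm and grips with 3 to 60 N. Pads are 16 mm wide; open, the fingers measure 119 mm over their backs; the gripper's body (75 mm by 177 mm) begins 78 mm behind the grasp point.
Start: joints at [-1.367, 0.3, 1.521, -0, 1.321, -0.067], TCP at [147.12, -529.948, 227.446] pointing down, gripper open.
Joint ranges: [-3.03, 3.03], [-0.79, 2.21], [0.23, 2.52], [-1.04, 4.18], [0, 3.07], [-2.55, 2.55]. Speed limits (rad/s): [2.22, 2.22, 2.57, 3.14, 3.14, 3.14].

### API

Orientations are given as [roll, pitch, yaw] about the fixed x, y, z axes, in that order (R = Rz(yaw) Ry(pitch) Rx(roll)).
In Python, from cell import * gives the robot as it stands.
- The arm moves only by the tool jog_arm, never from a script. Its argument "increments" is a list of rows, each a list of 7 numbers: the shift along the tool's x, y, z in cm, then the turn, a rotation vector about the tool's x, y, z in degrees, then the finger opening in cm, from 0 to 9.4. In form: [[x, y, z, wx, wy, wz, grip], ...]. A call has 1 to 20 rows; each row shifts and turns the commanded pose from where the row before left it, along the tool's axes as they then stand; what a row does not reach is not made up. A row lasts 1/8 s, in which the tool goes at most 62.5 mm and 10.7 degrees, less where a joint would pass 70% of its speed; a pose out of reach is approached as far as the arm can. A call is refused whole if a number of a shift passes 6.25 or a number of a turn 10.7, either way. A call with a gripper value outside its range is refused whole. The fingers move at their own pace and stop on an object; "squeeze" is the grip in N (left out, the last holds). Time passes only in rows, so rows that do not move let the fingers close. It gives the time, the measured TCP pose, the force and the opening at its end, in the units of the state.
- read_state(): the state, without advancing time (a new reading comes with each control period).
- camera(name): name is "scene" or "top" or "wrist"; returns a dict with "image" (384x512x3 uint8, red, green, blue), "K" (3x3 intrinsics, pixels), "rvec" (rotation vector, rad) and "tvec" (3), from world to camera coordinates, as OpenCV has them. Camera axes: x right, y down, z forward; pixel columns grow to the right and rows downward; lengths in mm; the calibration is good to about 2 mm. The wrist camera is an equidistant fisheye: a pixel r from the principal point sees the ray r / f radians off the axis. A picture is of the moment at which its call begins. There is no depth.
- sign_off(): hands the job in, once; it reports no verdict.
Trained networks look in a picture, given as the dict that the camera call returned (one of the last four; its "shot" number tells which), for a name from the list of things; names that differ only in an ending like _2 or _b are one class to them, and where a whole thing is asked for, a point or a joint stands for the part that bears it (a point fixed in the world has none). Each returns a list of dicts, best first, with "conf" (0 to 1); they miss things now and then, are a little off and sometimes report something else, mostly with a low value. They report only what shows in the picture. A call takes as long as a camera call. They do not tell look-alikes from the thing itself.
- recognise(picture, name): "centre" ([x, y, z] in mm, in the coordinates of the camera as it stood for that picture, good to about 4 mm: the middle of the surface that is visible of it).
- regions_of(picture, name): "mask" (384x512 bool, what is visible of it).
The state is a dict: "clock": time; "joints": joint angles; "qd": joint speeds; "effort": joint torques, N m; "eef_pos": TCP position; "eef_rot": TCP orientation; "wrist_force": force on the tool from outside, world axes, zero at the start; "moment": the same for the moment, N m; "finger_gap": finger opening in mm.
Only numpy, scipy, OpenCV 4.12 (cv2) and the standard library are available. Lean on these libraries where they do the work, as an engineer would, in place of code of your own. Each camera call takes 0.05 s, during which the arm holds its last target.

### The job

Slide the dip probe (the taller handle plate with the long slim stem) straight up out of its slot in the rack, carry it upright and lower its stem through the guide hole of the bridge without touching the guide, the bridge or the crucible below. Finish while still holding the probe in the gripper: upright, still, the stem centred in the hole and the tip hanging about half-way down inside the crucible, not touching it. Leave the spare plate and everything else standing where it is.

Things in the scene. Friction and masses are not known exactly. Their poses are not given: they have to be found in the camera images.
- probe: loose dip probe: upright aluminium plate 8 mm thick (x), 50 wide (y), 70 tall (z), with a steel stem 8 mm across pointing down from mid lower edge and a collar 15 mm across, 10 long at its root. Origin: plate centre, on the stem axis, 35 mm below the top edge, 120 above the stem tip. About 80 g. Starts upright in a rack bay, upper 38 mm free: grip its thickness there from above
- probe_tip (a point): the lower end of the probe's stem, on its axis
- spare: the spare: a similar plate 8 x 50 x 55 mm (15 mm shorter at the top than the probe) with a short thick stub 16 mm across and 30 mm long below. Origin: centre of its plate. It stands in the other bay of the rack and stays there
- rack: fixed grey rack 70 x 156 mm, 129 high. Origin: centre of underside; y along the bays, x across the plates. Bays at y = +35 and -35 mm hold the two plates (either way round). Lower 32 mm of a plate's side edges run in vertical grooves, 6 mm deep, 1 mm play; the plate stands on ledges 97 mm above the table. Between posts it is open front and back, 40 mm wide; stem tip 12 mm above the table
- bridge: fixed guide bridge: grey base 100 x 120 x 8 mm, two round posts at y = +-44 mm, a level aluminium guide bar 32 (x) x 110 (y) x 12 mm on top, underside 64 and top 76 mm above the table; screw heads over the posts reach 79 mm. Origin: centre of its underside, straight below the guide hole
- guide_hole (a point): centre of the mouth of the round through hole in the guide bar, 76 mm above the table; bore 18 mm across, 12 mm long, vertical (5 mm to spare all round the stem)
- crucible: loose white open crucible, 42 mm across the rim, 33 tall, standing on the bridge's base straight below the guide hole: underside 8 mm, rim 41 mm above the table. Inside about 25 mm across half-way up, wider above; inner floor 4 mm above its underside. Origin: centre of its underside
- dropper: bystander: dropper bottle, 38 mm across, 109 mm tall, behind the work; origin under its centre
- timer: bystander: flat timer 55 x 66 x 20 mm, at the front right; origin under its centre
- petri: bystander: petri dish 64 mm across, 17 mm high, at the left; origin under its centre
Not all that is in view belongs to the job. Leave any orange or purple look-alike of the probe alone.

How it is judged:
By the outcome, as a careful person would: the job done as asked, in the order asked, and still so for the second after the job is handed in, while the arm keeps its last pose, push and grip.
It also fails if it takes over 51 s, if anything falls off the work surface, if the arm or the gripper's body presses on something with over 40 N, if the wrist force passes 120 N, or if a joint passes its speed limit or range.

## Working session

There is one attempt and no reset: what is moved stays moved. The work goes in short steps, Python scripts to look and compute and a tool call to move; the robot and the scene stay as the last step left them, time stands still between calls to the robot, and variables do not carry over. Pictures are saved under pics/ and viewed, and the job is handed in when it is done.

Besides the shell and the picture viewer there is one more tool, called after "Emit:" as name(argument=value, ...), one argument or row to a line, values as JSON. jog_arm: Moves the arm, as the interface text tells. Its arguments: {"type":"object","properties":{"increments":{"type":"array"},"squeeze":{"type":"number"}},"required":["increments"]}

```bash
mkdir -p pics; ls; python3 - <<'E'
from cell import *
import cv2,pickle
s=read_state();print(s)
for n in("scene","top","wrist"):
    c=camera(n);cv2.imwrite(f"pics/{n}0.png",c["image"][:,:,::-1]);print(n,c["K"],c["rvec"],c["tvec"],c.get("shot"))
    pickle.dump(c,open(f"pics/{n}0.pkl","wb"))
    for t in ("probe","spare","rack","bridge","crucible"):
        r=recognise(c,t); print(t,[(np.round(x["centre"]) if 0 else [round(float(v)) for v in x["centre"]],round(float(x["conf"]),2)) for x in r])
E
```

```text
pics
{'clock': 0.0, 'joints': array([-1.36660436e+00,  3.00453446e-01,  1.52157708e+00,  1.42798388e-05,
        1.32070346e+00, -6.65968538e-02]), 'qd': array([-0.00071576, -0.00067924,  0.00062605,  0.0009103 , -0.00202124,
       -0.00167052]), 'effort': array([-4.24569644e-04, -5.31802511e+01, -3.52738237e+01,  7.08405278e-02,
        2.44555034e-02, -7.83539804e-05]), 'eef_pos': array([ 147.07440474, -529.72505764,  226.89769564]), 'eef_rot': array([-3.14045477e+00, -8.97538071e-05,  2.70785226e-01]), 'wrist_force': array([-0.07322536,  0.17590492,  0.18883966]), 'moment': array([ 0.04383854, -0.01538614,  0.01448484]), 'finger_gap': 93.80402756602804}
scene [[390.90747126   0.         251.74135065]
 [  0.         390.90747126 196.22023591]
 [  0.           0.           1.        ]] [ 0.96216188 -2.46751068  1.10039683] [398.91112969 329.71658896 928.16278786] 1
probe [([-161, -7, 1102], 0.85), ([-186, 121, 968], 0.8), ([-114, 49, 1022], 0.79)]
spare [([-49, 32, 1054], 0.54), ([-109, 49, 1023], 0.3)]
rack [([148, 11, 1233], 0.64), ([-79, 134, 1117], 0.57)]
bridge []
crucible [([152, 11, 1232], 0.39)]
top [[353.18285383   0.         247.61117128]
 [  0.         353.18285383 192.32033708]
 [  0.           0.           1.        ]] [ 2.17428672 -2.14607448  0.10558381] [   3.79560844  580.6668476  1279.56829041] 2
probe [([-96, -89, 1218], 0.67)]
spare [([-70, 40, 1188], 0.42)]
rack [([-100, 45, 1330], 0.61), ([-133, 13, 1174], 0.57)]
bridge [([170, 91, 1326], 0.85)]
crucible []
wrist [[297.31863964   0.         254.43691734]
 [  0.         297.31863964 185.97257088]
 [  0.           0.           1.        ]] [-2.33686847  1.77859021  0.2226108 ] [-549.42886396  -25.15048553  390.1195686 ] 3
probe []
spare []
rack []
bridge []
crucible []
```

```bash
python3 - <<'E'
import cv2
for n in("scene","top"):
    im=cv2.imread(f"pics/{n}0.png");cv2.imwrite(f"pics/{n}0b.png",cv2.resize(im,(800,600),interpolation=cv2.INTER_CUBIC))
E
```

```text
(no output)
```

View pics/scene0b.png

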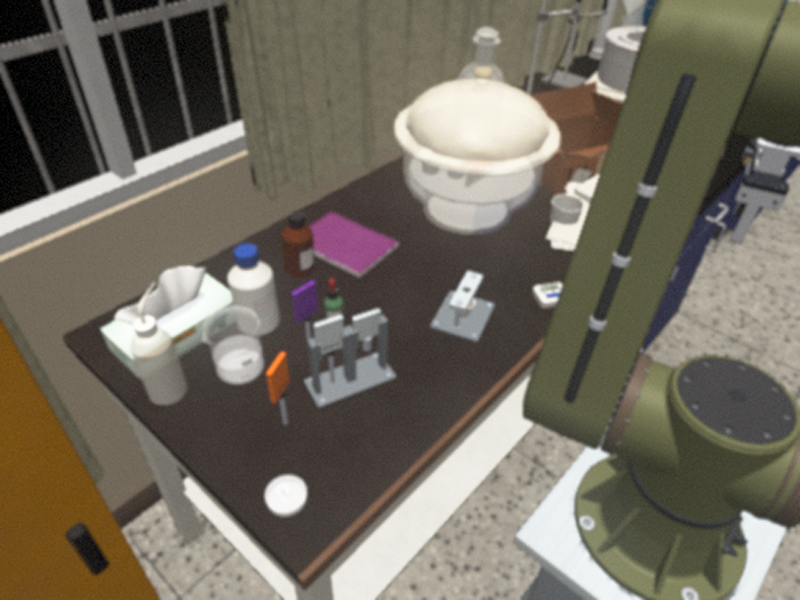

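View pics/top0b.png

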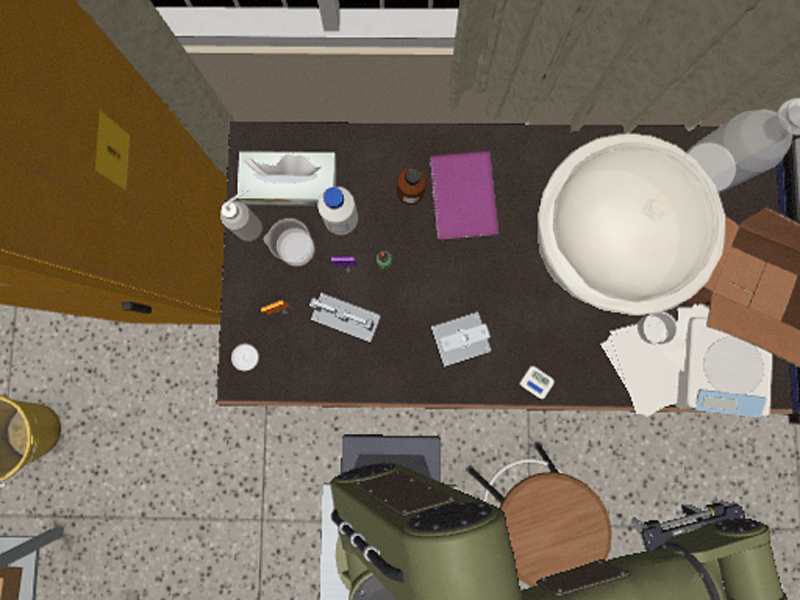

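View pics/wrist0.png

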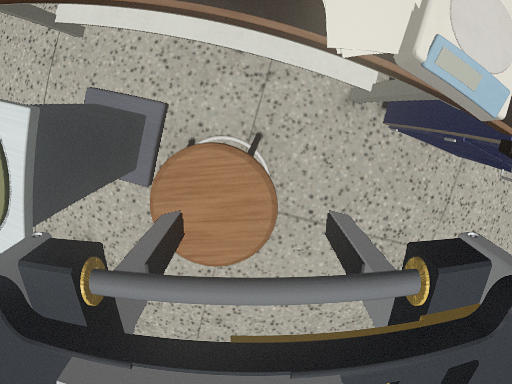

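```bash
python3 - <<'E'
import cv2,numpy as np
a=cv2.imread("pics/scene0.png")[185:265,160:260];b=cv2.imread("pics/top0.png")[175:245,150:320]
cv2.imwrite("pics/c1.png",cv2.resize(a,None,fx=7,fy=7,interpolation=cv2.INTER_CUBIC))
cv2.imwrite("pics/c2.png",cv2.resize(b,None,fx=4.7,fy=4.7,interpolation=cv2.INTER_CUBIC))
E
```

```text
(no output)
```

View pics/c1.png

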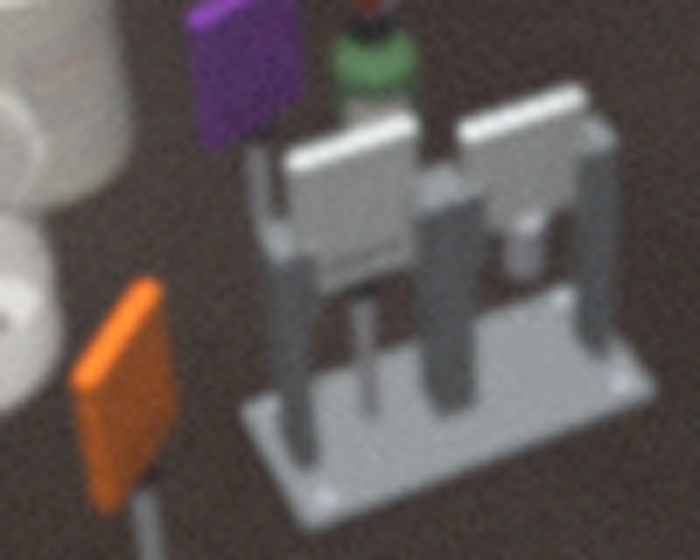

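View pics/c2.png

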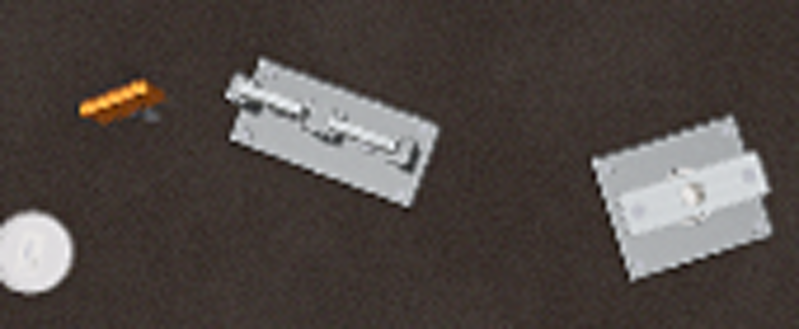

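```bash
cat > h.py <<'E'
from cell import *
import numpy as np,cv2,pickle
def load(n): return pickle.load(open(f"pics/{n}.pkl","rb"))
def ray(c,uv):
    K=c["K"];R=cv2.Rodrigues(np.array(c["rvec"],float))[0];t=np.array(c["tvec"],float)
    d=np.array([(uv[0]-K[0,2])/K[0,0],(uv[1]-K[1,2])/K[1,1]])
    if c.get("fish"):
        r=np.linalg.norm(d); s=np.sin(r)/r if r>0 else 1; v=np.array([d[0]*s,d[1]*s,np.cos(r)])
    else: v=np.array([d[0],d[1],1.])
    return -R.T@t, R.T@(v/np.linalg.norm(v))
def onz(c,uv,z):
    o,d=ray(c,uv); return o+d*(z-o[2])/d[2]
def proj(c,P):
    K=c["K"];R=cv2.Rodrigues(np.array(c["rvec"],float))[0];t=np.array(c["tvec"],float).ravel()
    q=np.atleast_2d(P)@R.T+t
    if c.get("fish"):
        r=np.linalg.norm(q[:,:2],axis=1);th=np.arctan2(r,q[:,2]);s=th/np.maximum(r,1e-9)
        return np.c_[K[0,0]*q[:,0]*s+K[0,2],K[1,1]*q[:,1]*s+K[1,2]]
    return np.c_[K[0,0]*q[:,0]/q[:,2]+K[0,2],K[1,1]*q[:,1]/q[:,2]+K[1,2]]
def take(name,tag):
    c=camera(name); c=dict(c); c["fish"]=name=="wrist"
    cv2.imwrite(f"pics/{tag}.png",c["image"][:,:,::-1]); pickle.dump(c,open(f"pics/{tag}.pkl","wb")); return c
E
python3 - <<'E'
from h import *
c=load("top0"); np.set_printoptions(precision=1,suppress=True)
f=lambda u,v:(150+(u+.5)/4.7-.5,175+(v+.5)/4.7-.5)
r=np.array([onz(c,f(*p),8) for p in [(262,57),(440,128),(410,208),(230,140)]])
print("rack",r.mean(0),[np.linalg.norm(r[i]-r[i-1]) for i in range(4)], np.degrees(np.arctan2(*(r[0]-r[1])[[1,0]])))
b=np.array([onz(c,f(*p),8) for p in [(592,158),(733,117),(772,235),(632,280)]])
print("bridge",b.mean(0),[np.linalg.norm(b[i]-b[i-1]) for i in range(4)], np.degrees(np.arctan2(*(b[1]-b[0])[[1,0]])))
print("hole",onz(c,f(692,195),76))
for p in [(228,92),(310,110),(330,125),(400,146)]: print(onz(c,f(*p),165))
print(r,b)
E
```

```text
rack [541.7 111.7   8. ] [np.float64(71.53056885887297), np.float64(154.78900712262148), np.float64(68.30787107778856), np.float64(154.59005197498155)] 68.9479086556345
bridge [ 494.  -166.2    8. ] [np.float64(101.67877960937193), np.float64(117.8085912836135), np.float64(98.60055662289595), np.float64(117.07102897482125)] -73.05182855606552
hole [ 492.9 -165.3   76. ]
[557.7 174.8 165. ]
[545.6 116.3 165. ]
[535.1 101.8 165. ]
[520.9  52.  165. ]
[[602.5 172.2   8. ]
 [546.8  27.7   8. ]
 [482.5  50.7   8. ]
 [535.  196.1   8. ]] [[ 524.3  -94.2    8. ]
 [ 558.7 -206.9    8. ]
 [ 464.9 -237.5    8. ]
 [ 427.9 -126.4    8. ]]
```

```bash
cat >> h.py <<'E'
from scipy.spatial.transform import Rotation as Ro
def st():
    s=read_state(); return s, np.array(s["eef_pos"]), Ro.from_euler("xyz",s["eef_rot"])
def goto(p,yawdeg,pitch=0,p0=None,R0=None):
    s,q,R=st()
    if p0 is not None:q=np.array(p0);R=R0
    T=Ro.from_euler("xyz",[180,0,yawdeg],degrees=True)
    print("now",q.round(1),R.as_euler("xyz",degrees=True).round(2),"t",s["clock"],"gap",s["finger_gap"],"F",np.round(s["wrist_force"],1))
    print("shift in tool cm",(R.inv().apply(np.array(p)-q)/10).round(3),"rotvec deg",np.degrees((R.inv()*T).as_rotvec()).round(2))
E
python3 - <<'E'
from h import *
np.set_printoptions(precision=3,suppress=True)
c=load("wrist0");c["fish"]=1
R=cv2.Rodrigues(np.array(c["rvec"],float))[0];o=-R.T@np.array(c["tvec"]).ravel()
s,q,T=st()
print("cam in tool",T.inv().apply(o-q),"\naxes",(T.as_matrix().T@R.T))
goto([480,100,300],69)
E
```

```text
cam in tool [  70.627   -0.126 -156.431] 
axes [[-0.001 -0.969 -0.245]
 [ 1.    -0.001 -0.001]
 [ 0.001 -0.245  0.969]]
now [ 147.1 -529.9  227.4] [-180.     -0.     15.51] t 0.9 gap 93.78043976953994 F [-0.8  0.7  0.3]
shift in tool cm [ 48.925 -51.796  -7.255] rotvec deg [ -0.    -0.   -53.49]
```

```bash
python3 - <<'E'
from h import *
goto([530,70,300],69)
E
```

```text
now [ 147.1 -529.9  227.4] [-180.     -0.     15.51] t 0.9 gap 93.78043976953994 F [-0.8  0.7  0.3]
shift in tool cm [ 52.94  -47.568  -7.255] rotvec deg [ -0.    -0.   -53.49]
```

Emit:
jog_arm(
  increments=[
    [3.31,-2.97,-0.45,0,0,0,9.4],
    [3.31,-2.97,-0.45,0,0,0,9.4],
    [3.31,-2.97,-0.45,0,0,0,9.4],
    [3.31,-2.97,-0.45,0,0,0,9.4],
    [3.31,-2.97,-0.45,0,0,0,9.4],
    [3.31,-2.97,-0.45,0,0,0,9.4],
    [3.31,-2.97,-0.45,0,0,0,9.4],
    [3.31,-2.97,-0.45,0,0,0,9.4],
    [3.31,-2.97,-0.45,0,0,0,9.4],
    [3.31,-2.97,-0.45,0,0,0,9.4],
    [3.31,-2.97,-0.45,0,0,0,9.4],
    [3.31,-2.97,-0.45,0,0,0,9.4],
    [3.31,-2.97,-0.45,0,0,0,9.4],
    [3.31,-2.97,-0.45,0,0,0,9.4],
    [3.31,-2.97,-0.45,0,0,0,9.4],
    [3.31,-2.97,-0.45,0,0,0,9.4],
  ],
)

```text
clock: 2.9
eef_pos: [530.9, 71.0, 299.7]
eef_rot: [3.141, -0.0, 0.271]
wrist_force: [-0.1, -0.6, 0.7]
finger_gap: 94.2
```

Emit:
jog_arm(
  increments=[
    [0,0,0,0,0,-9,6],
    [0,0,0,0,0,-9,6],
    [0,0,0,0,0,-9,5],
    [0,0,0,0,0,-9,5],
    [0,0,0,0,0,-9,5],
    [0,0,0,0,0,-8.5,5],
    [0,0,0,0,0,0,5],
    [0,0,0,0,0,0,5],
  ],
)

```text
clock: 3.9
eef_pos: [530.3, 69.6, 299.4]
eef_rot: [-3.142, -0.0, 1.201]
wrist_force: [-1.7, 0.3, 0.3]
finger_gap: 50.1
```

```bash
python3 - <<'E'
from h import *
goto([530,70,300],69)
c=take("wrist","w1");top=take("top","t1")
cv2.imwrite("pics/w1b.png",cv2.resize(c["image"][:,:,::-1],(800,600),interpolation=cv2.INTER_CUBIC))
E
```

```text
now [530.3  69.6 299.4] [-180.     -0.     68.83] t 3.9 gap 50.092100245392864 F [-1.7  0.3  0.3]
shift in tool cm [ 0.025 -0.041 -0.055] rotvec deg [-0.   -0.   -0.17]
```

View pics/w1b.png

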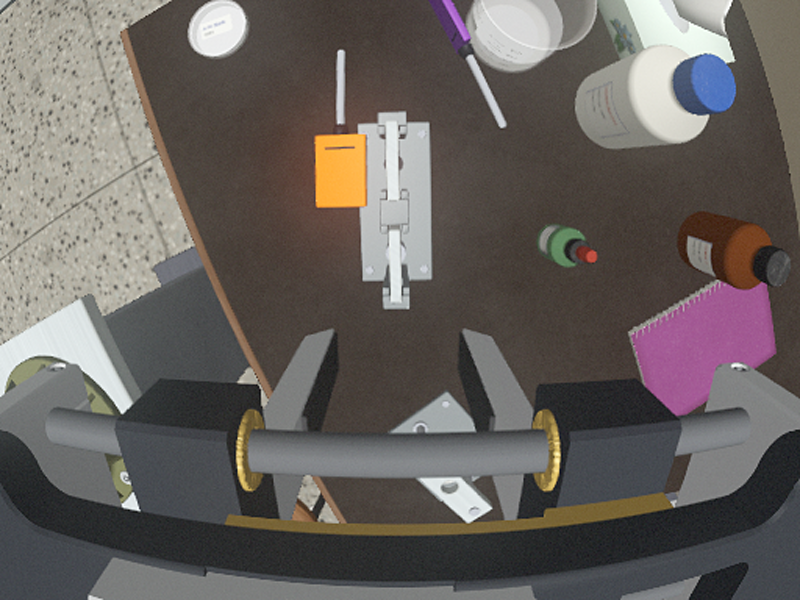

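```bash
python3 - <<'E'
from h import *
c=load("t1");cv2.imwrite("pics/t1b.png",cv2.resize(c["image"][130:300,100:350,::-1],(800,544),interpolation=cv2.INTER_CUBIC))
s=take("scene","s1");cv2.imwrite("pics/s1b.png",cv2.resize(s["image"][150:290,120:320,::-1],(800,560),interpolation=cv2.INTER_CUBIC))
E
```

```text
(no output)
```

View pics/t1b.png

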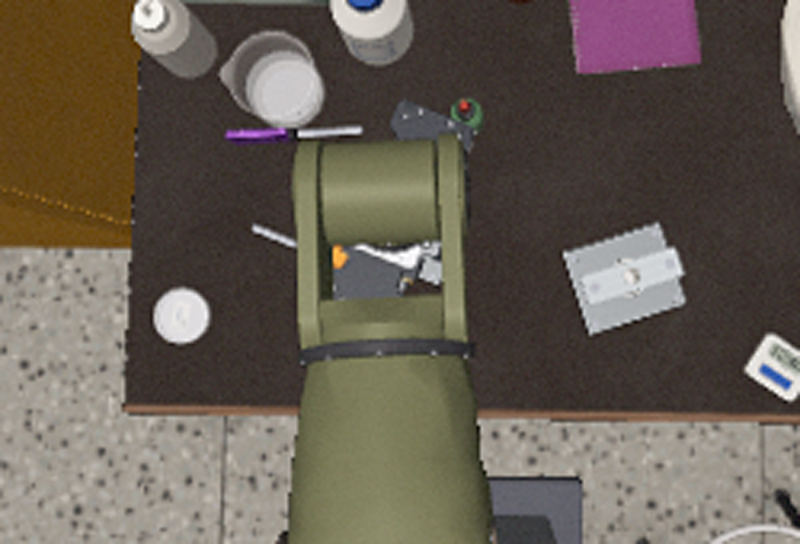

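View pics/s1b.png

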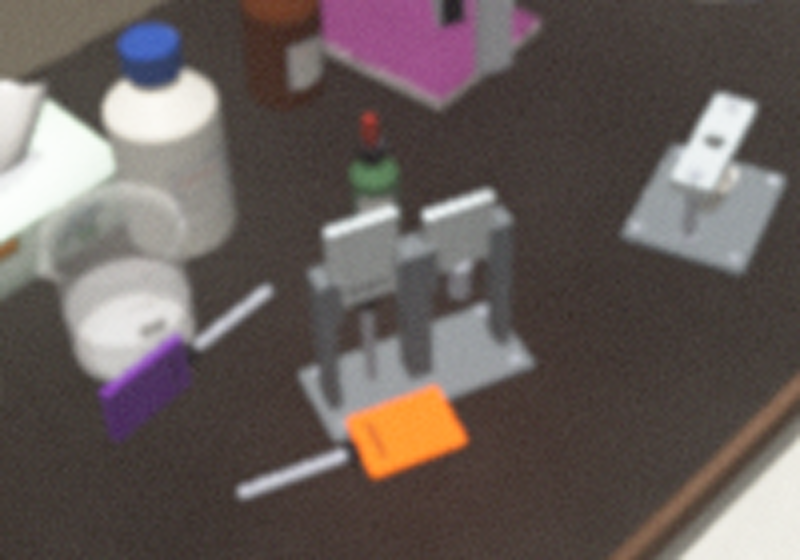

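```bash
python3 - <<'E'
from h import *
c=load("w1");cv2.imwrite("pics/w1c.png",cv2.resize(c["image"][60:205,200:300,::-1],None,fx=4,fy=4,interpolation=cv2.INTER_CUBIC))
E
```

```text
(no output)
```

View pics/w1c.png

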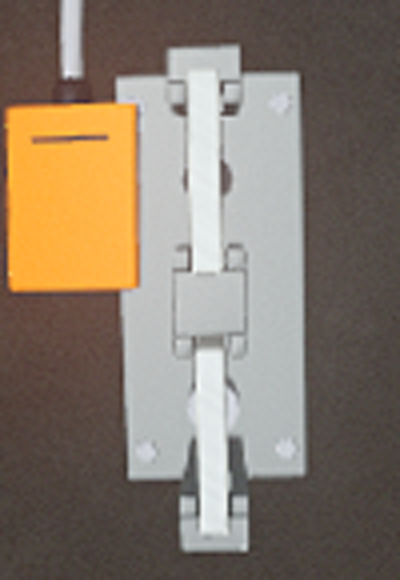

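```bash
python3 - <<'E'
from h import *
np.set_printoptions(precision=1,suppress=True)
c=load("w1");f=lambda p:(200+(p[0]+.5)/4-.5,60+(p[1]+.5)/4-.5)
P=np.array([onz(c,f(p),167) for p in [(187,70),(220,70),(222,272),(190,272)]])
print(P,P.mean(0),np.linalg.norm(P-np.roll(P,1,0),axis=1))
d=(P[0]+P[1]-P[2]-P[3]);print(np.degrees(np.arctan2(d[1],d[0])))
S=np.array([onz(c,f(p),152) for p in [(195,347),(225,347),(228,535),(200,535)]]);print(S.mean(0),np.linalg.norm(S-np.roll(S,1,0),axis=1))
d=P.mean(0)-S.mean(0);print(d,np.degrees(np.arctan2(d[1],d[0])))
B=np.array([onz(c,f(p),8) for p in [(117,75),(298,72),(305,475),(128,480)]]);print(B.mean(0),np.linalg.norm(B-np.roll(B,1,0),axis=1))
d=(B[0]+B[1]-B[2]-B[3]);print(np.degrees(np.arctan2(d[1],d[0])))
h=[(u,v) for u,v in [(640*0,0)]]
E
```

```text
[[560.8 170.9 167. ]
 [568.1 168.  167. ]
 [550.7 121.9 167. ]
 [543.5 124.7 167. ]] [555.8 146.4 167. ] [49.3  7.9 49.2  7.7]
69.41233105480428
[532.   80.8 152. ] [50.   7.7 50.   7.4]
[23.8 65.5 15. ] 70.06257047626387
[543.8 113.9   8. ] [154.9  67.3 153.9  68.5]
69.97792333449269
```

```bash
python3 - <<'E'
from h import *
goto([555.8,146.4,215],69.7)
E
```

```text
now [530.3  69.6 299.4] [180.     0.    68.92] t 4.05 gap 49.988148254386935 F [-0.  -0.6  0.1]
shift in tool cm [ 8.084 -0.384  8.444] rotvec deg [ 0.    0.   -0.78]
```

Emit:
jog_arm(
  increments=[
    [2.02,-0.1,1.0,0,0,-0.78,5],
    [2.02,-0.1,2.0,0,0,0,4],
    [2.02,-0.1,2.0,0,0,0,4],
    [2.02,-0.08,2.0,0,0,0,4],
    [0,0,1.44,0,0,0,4],
    [0,0,0,0,0,0,4],
    [0,0,0,0,0,0,4],
  ],
)

```text
clock: 4.92
eef_pos: [555.1, 146.2, 215.8]
eef_rot: [3.141, -0.0, 1.218]
wrist_force: [-0.8, -0.1, -0.3]
finger_gap: 40.0
```

```bash
python3 - <<'E'
from h import *
c=take("wrist","w2")
cv2.imwrite("pics/w2b.png",cv2.resize(c["image"][100:384,100:400,::-1],(633,600),interpolation=cv2.INTER_CUBIC))
goto([555.8,146.4,156],69.7)
print(proj(c,[[555.8,146.4,167],[564.5,169.9,167],[547.1,123,167]]))
E
```

```text
now [555.2 146.2 216. ] [ 1.7993e+02 -4.0000e-02  6.9760e+01] t 4.975 gap 39.755841925561434 F [ 0.2 -0.5  0.2]
shift in tool cm [0.032 0.045 5.997] rotvec deg [ 0.07 -0.04  0.06]
[[255.88333932 210.87745118]
 [255.93174625 177.27411742]
 [255.78139083 241.9615037 ]]
```

View pics/w2b.png

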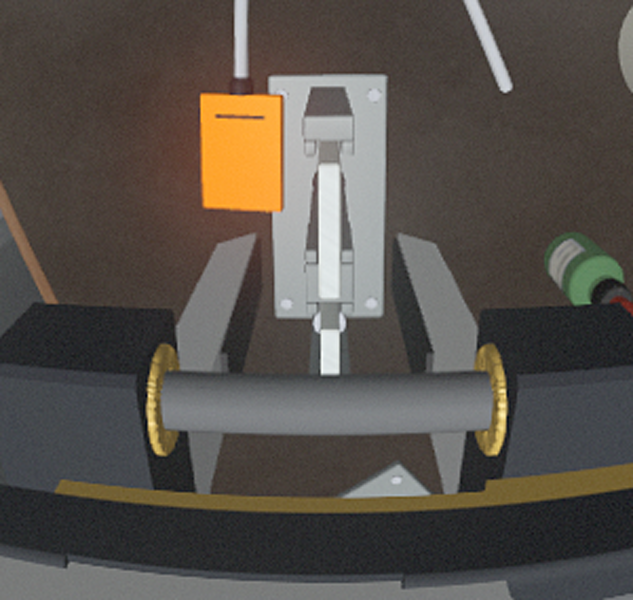

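Emit:
jog_arm(
  increments=[
    [0.03,0.02,1.5,0,0,0,4],
    [0,0,1.5,0,0,0,4],
    [0,0,1.5,0,0,0,4],
    [0,0,1.0,0,0,0,4],
    [0,0,0.5,0,0,0,3.5],
    [0,0,0,0,0,0,3],
  ],
  squeeze=20,
)

```text
clock: 5.72
eef_pos: [555.2, 146.9, 154.9]
eef_rot: [-3.141, 0.0, 1.218]
wrist_force: [0.4, 0.4, -0.2]
finger_gap: 31.0
```

Emit:
jog_arm(
  increments=[
    [0,0,0,0,0,0,2.0],
    [0,0,0,0,0,0,1.4],
    [0,0,0,0,0,0,1.0],
    [0,0,0,0,0,0,0.8],
    [0,0,0,0,0,0,0.6],
    [0,0,0,0,0,0,0.2],
    [0,0,0,0,0,0,0],
    [0,0,0,0,0,0,0],
  ],
  squeeze=20,
)

```text
clock: 6.72
eef_pos: [555.3, 146.8, 155.1]
eef_rot: [3.141, -0.0, 1.218]
wrist_force: [2.7, -1.0, -0.3]
finger_gap: 8.2
```

```bash
python3 - <<'E'
from h import *
goto([555.8,146.4,300],69.7)
s=read_state();print(s["moment"],s["wrist_force"],s["finger_gap"])
E
```

```text
now [555.3 146.8 155.1] [ 1.7998e+02 -1.0000e-02  6.9790e+01] t 6.725 gap 8.214008297166668 F [ 2.7 -1.  -0.3]
shift in tool cm [ -0.021   0.063 -14.485] rotvec deg [ 0.02 -0.01  0.09]
[-0.20650394 -0.58115828  0.03103011] [ 2.70491474 -0.96961057 -0.31970178] 8.214008297166668
```

Emit:
jog_arm(
  increments=[
    [0,0.05,0,0,0,0,0],
    [0,0,-0.2,0,0,0,0],
    [0,0,-0.3,0,0,0,0],
    [0,0,-0.5,0,0,0,0],
  ],
  squeeze=25,
)

```text
clock: 7.22
eef_pos: [555.5, 146.7, 165.1]
eef_rot: [-3.141, 0.0, 1.218]
wrist_force: [0.4, 0.5, -1.6]
finger_gap: 8.2
```

Free of side load. On up.

Emit:
jog_arm(
  increments=[
    [0,0,-0.7,0,0,0,0],
    [0,0,-1,0,0,0,0],
    [0,0,-1,0,0,0,0],
    [0,0,-1.3,0,0,0,0],
    [0,0,-1.5,0,0,0,0],
    [0,0,-1.5,0,0,0,0],
    [0,0,-1.5,0,0,0,0],
    [0,0,-1.5,0,0,0,0],
    [0,0,-1.5,0,0,0,0],
    [0,0,-1.5,0,0,0,0],
    [0,0,-1.5,0,0,0,0],
    [0,0,-1.5,0,0,0,0],
    [0,0,-0.5,0,0,0,0],
    [0,0,0,0,0,0,0],
    [0,0,0,0,0,0,0],
  ],
)

```text
clock: 9.1
eef_pos: [555.6, 146.6, 329.4]
eef_rot: [-3.141, 0.001, 1.218]
wrist_force: [-0.1, -1.0, -1.0]
finger_gap: 8.1
```

```bash
python3 - <<'E'
from h import *
goto([493,-165,330],69.7)
for n in("wrist","scene"):
    c=take(n,n[0]+"3")
    cv2.imwrite(f"pics/{n[0]}3b.png",cv2.resize(c["image"][:,:,::-1],(800,600),interpolation=cv2.INTER_CUBIC))
E
```

```text
now [555.6 146.6 329.4] [-1.7995e+02  3.0000e-02  6.9790e+01] t 9.1 gap 8.095553145684335 F [-0.1 -1.  -1. ]
shift in tool cm [-31.407   4.894  -0.045] rotvec deg [-0.05  0.03  0.09]
```

View pics/w3b.png

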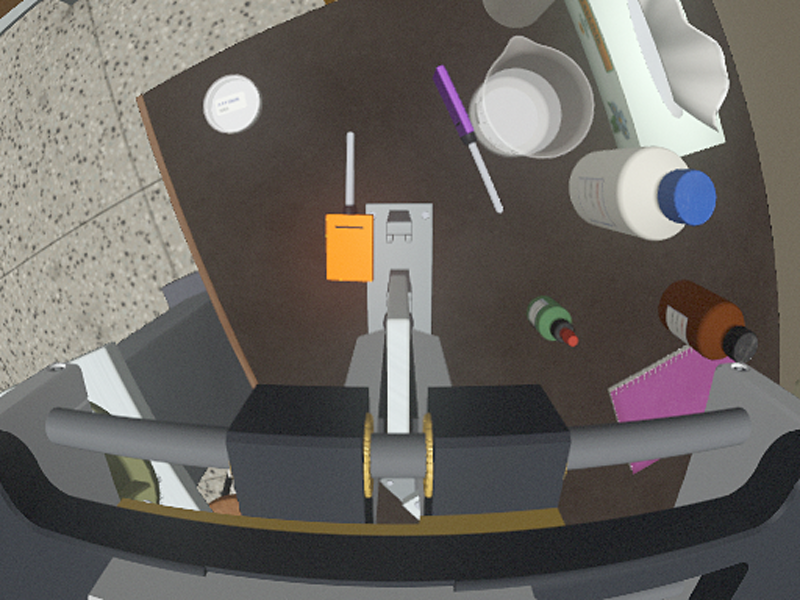

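View pics/s3b.png

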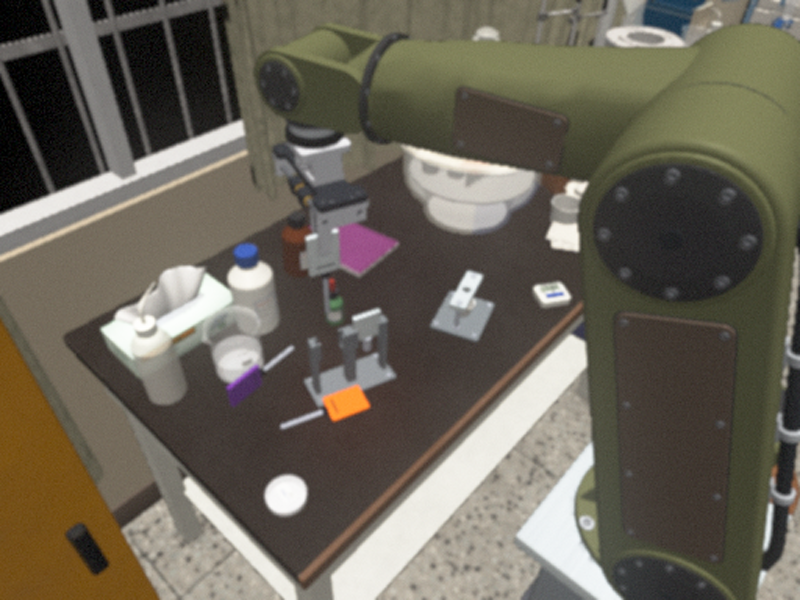

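Emit:
jog_arm(
  increments=[
    [-1.2,0.15,0,0,0,0,0],
    [-2.4,0.31,0,0,0,0,0],
    [-2.8,0.36,0,0,0,0,0],
    [-2.8,0.36,0,0,0,0,0],
    [-2.8,0.36,0,0,0,0,0],
    [-2.8,0.36,0,0,0,0,0],
    [-2.8,0.36,0,0,0,0,0],
    [-2.8,0.36,0,0,0,0,0],
    [-2.8,0.36,0,0,0,0,0],
    [-2.8,0.36,0,0,0,0,0],
    [-2.8,0.36,0,0,0,0,0],
    [-2.8,0.36,0,0,0,0,0],
    [-2.8,0.36,1,0,0,0,0],
    [-2.4,0.31,2,0,0,0,0],
    [-1.4,0.18,2,0,0,0,0],
    [0,0,2,0,0,0,0],
    [0,0,0,0,0,0,0],
    [0,0,0,0,0,0,0],
  ],
)

```text
clock: 11.45
eef_pos: [469.8, -228.9, 261.0]
eef_rot: [3.14, 0.0, 1.218]
wrist_force: [-0.4, 1.4, -1.1]
finger_gap: 8.2
```

```bash
python3 - <<'E'
from h import *
c=take("wrist","w4")
goto([493,-165,260],69.8)
cv2.imwrite(f"pics/w4b.png",cv2.resize(c["image"][:,:,::-1],(800,600),interpolation=cv2.INTER_CUBIC))
h=proj(c,[[493,-165,76]])[0].round().astype(int);print(h)
u,v=h[0]-60,max(0,h[1]-45);print(u,v)
cv2.imwrite(f"pics/w4c.png",cv2.resize(c["image"][v:v+90,u:u+120,::-1],None,fx=6,fy=6,interpolation=cv2.INTER_CUBIC))
E
```

```text
now [ 470.  -228.9  261.1] [1.7992e+02 2.0000e-02 6.9810e+01] t 11.5 gap 7.907646812812226 F [-0.8  0.4 -0. ]
shift in tool cm [ 6.792 -0.043  0.11 ] rotvec deg [0.08 0.02 0.01]
[254 115]
194 70
```

View pics/w4b.png

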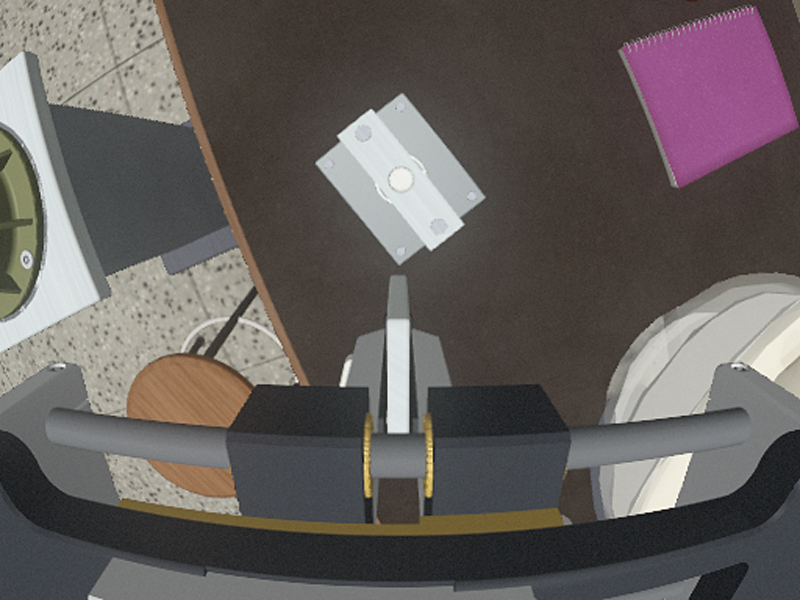

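View pics/w4c.png

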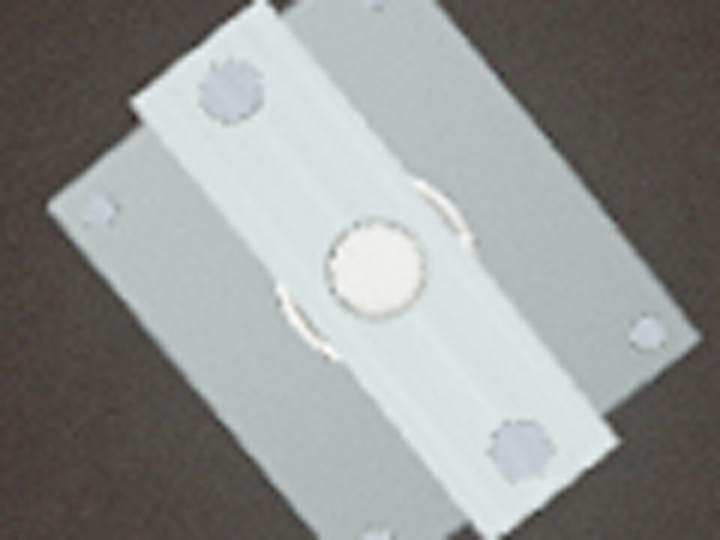

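```bash
python3 - <<'E'
from h import *
c=load("w4")
H=onz(c,(256.25,114.6),76);print(H)
a=onz(c,(194+231.5/6-.5,70+92.5/6-.5),79);b=onz(c,(194+522.5/6-.5,70+450.5/6-.5),79);print((a+b)/2,np.linalg.norm(a-b))
# plate top edge seen in hand: col of top edge
u=lambda p:(p[0]*.64-.18,p[1]*.64-.18)
s,q,R=st()
for p in [(387,320),(410,320)]: print("plate corner in tool",R.inv().apply(onz(c,u(p),q[2]-143.1+155)-q).round(1))
# stem tip in image?
print(proj(c,[q+R.apply([0,0,143.1])])[0]/.64)
goto(H+[0,0,0],69.8)
E
```

```text
[ 495.10140629 -165.32911266   76.        ]
[ 495.41660431 -165.45517687   79.        ] 87.65782213196448
plate corner in tool [ 24.5  -4.1 -11.9]
plate corner in tool [ 24.5   3.4 -11.9]
[398.65823494 283.6411936 ]
now [ 470.  -228.9  261.1] [1.7992e+02 2.0000e-02 6.9810e+01] t 11.5 gap 7.907646812812226 F [-0.8  0.4 -0. ]
shift in tool cm [ 6.839  0.138 18.51 ] rotvec deg [0.08 0.02 0.01]
```

Emit:
jog_arm(
  increments=[
    [1.0,0.02,0,0,0,0,0],
    [1.7,0.04,0,0,0,0,0],
    [1.7,0.04,0,0,0,0,0],
    [1.5,0.03,0,0,0,0,0],
    [0.96,0.01,0,0,0,0,0],
    [0,0,0.5,0,0,0,0],
    [0,0,0.5,0,0,0,0],
    [0,0,0.5,0,0,0,0],
    [0,0,0,0,0,0,0],
    [0,0,0,0,0,0,0],
  ],
)

```text
clock: 12.75
eef_pos: [494.8, -165.0, 245.2]
eef_rot: [3.141, 0.0, 1.218]
wrist_force: [0.4, 0.2, -1.9]
finger_gap: 7.7
```

```bash
python3 - <<'E'
from h import *
goto([495.2,-165.4,169],69.8)
s,q,R=st()
for n in("wrist","scene","top"):
    c=take(n,n[0]+"5")
    t=proj(c,[q+R.apply([0,0,143.1]),[495.2,-165.4,76]]);print(n,t.round(1))
    h=t[1].round().astype(int);u,v=max(0,h[0]-40),max(0,h[1]-40)
    print(u,v);cv2.imwrite(f"pics/{n[0]}5b.png",cv2.resize(c["image"][v:v+70,u:u+80,::-1],None,fx=8,fy=8,interpolation=cv2.INTER_CUBIC))
E
```

```text
now [ 494.8 -165.   245.2] [179.99   0.    69.78] t 12.75 gap 7.683710004576215 F [ 0.4  0.2 -1.9]
shift in tool cm [-0.02   0.048  7.615] rotvec deg [ 0.01  0.   -0.02]
wrist [[255.  181.6]
 [255.4 176.4]]
215 136
scene [[299.1 178. ]
 [298.3 184.4]]
258 144
top [[297.7 215.2]
 [296.9 215.4]]
257 175
```

View pics/w5b.png

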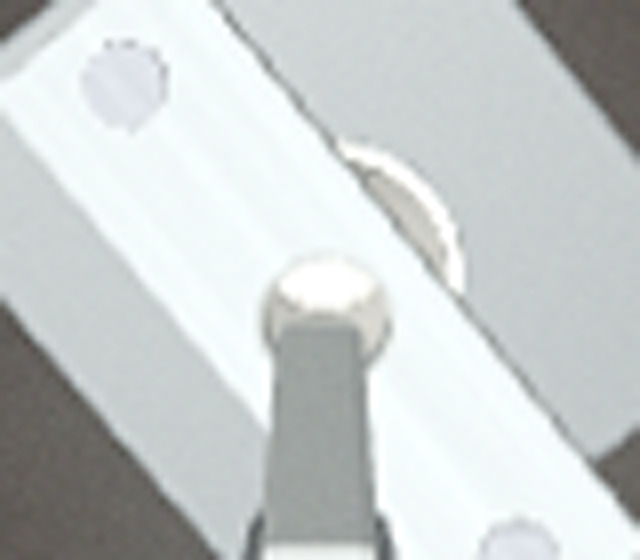

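View pics/s5b.png

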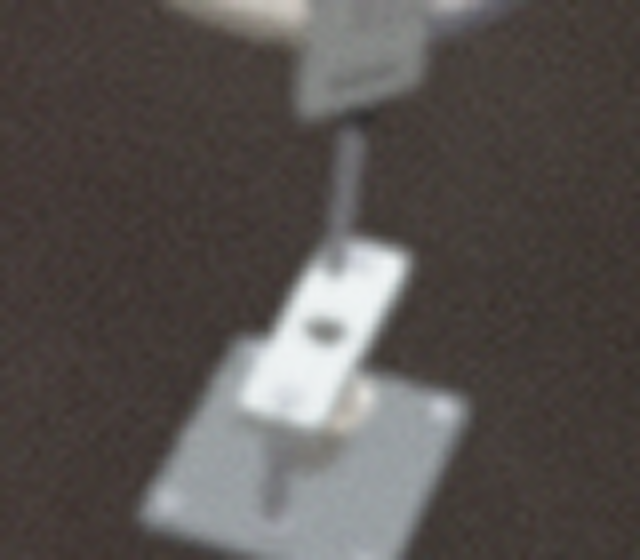

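```bash
python3 - <<'E'
from h import *
c=load("w5")
im=cv2.resize(c["image"][160:190,240:275,::-1],None,fx=20,fy=20,interpolation=cv2.INTER_CUBIC)
s,q,R=st()
circ=lambda o,r:np.array([[o[0]+r*np.cos(a),o[1]+r*np.sin(a),o[2]] for a in np.linspace(0,6.283,60)])
def dr(P,col): 
    p=((proj(c,P)-[240,160]+.5)*20).astype(np.int32); cv2.polylines(im,[p],True,col,1)
dr(circ([495.2,-165.4,76],9),(0,0,255)); tip=q+R.apply([0,0,143.1]); dr(circ(tip,4),(255,0,0))
cv2.imwrite("pics/w5z.png",im)
E
```

```text
(no output)
```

View pics/w5z.png

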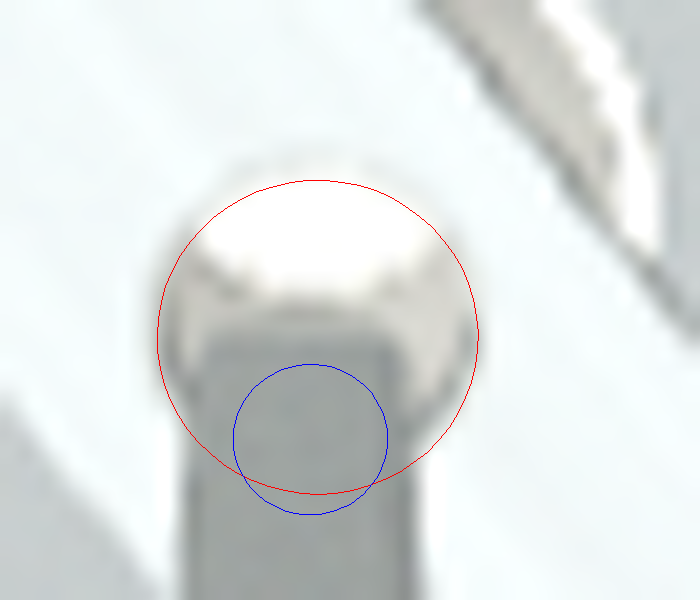

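```bash
python3 - <<'E'
from h import *
s,q,R=st()
P=lambda L:np.array([q+R.apply(x) for x in L])
def ov(tag,u,v,w,h,k,out):
    c=load(tag); im=cv2.resize(c["image"][v:v+h,u:u+w,::-1],None,fx=k,fy=k,interpolation=cv2.INTER_CUBIC)
    def dr(X,col,cl=True): cv2.polylines(im,[((proj(c,X)-[u,v]+.5)*k).astype(np.int32)],cl,col,1)
    dr(np.array([[495.2+9*np.cos(a),-165.4+9*np.sin(a),76] for a in np.linspace(0,6.283,60)]),(0,0,255))
    dr(P([[0,0,68.1],[0,0,143.1]]),(255,0,0),False)
    for y in(-4,4): dr(P([[25,y,58.1],[-25,y,58.1],[-25,y,-11.9],[25,y,-11.9]]),(0,160,0))
    cv2.imwrite(out,im)
ov("s5",265,120,70,90,8,"pics/s5z.png")
ov("w5",215,136,80,100,8,"pics/w5y.png")
E
```

```text
(no output)
```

View pics/s5z.png

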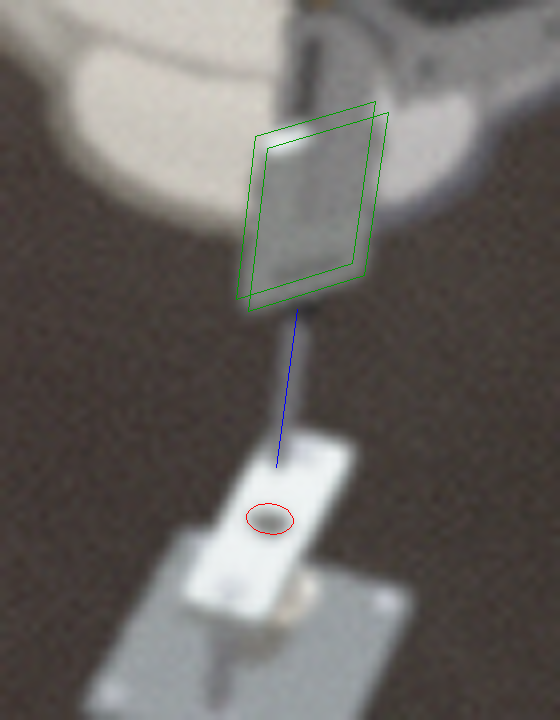

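View pics/w5y.png

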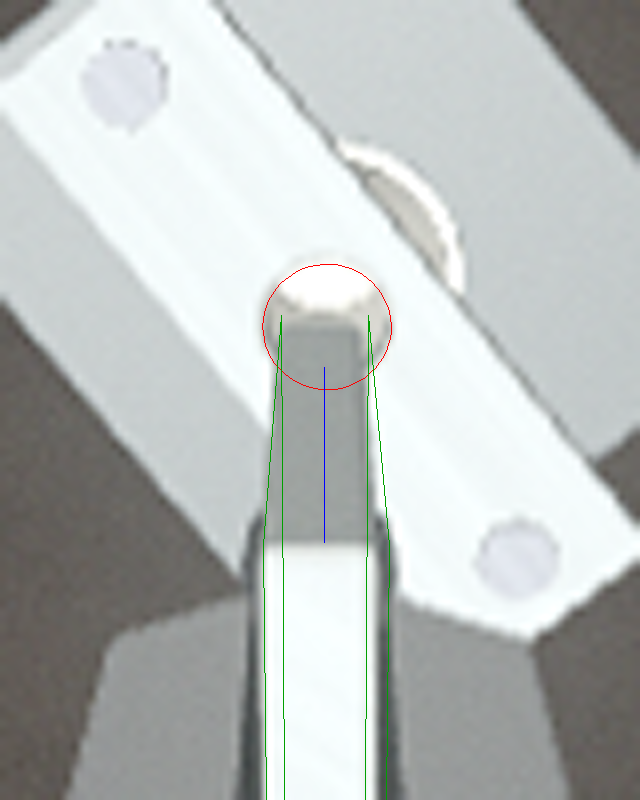

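```bash
python3 - <<'E'
from h import *
for n,k in(("scene",16),("wrist",6)):
    A=[];
    for i in range(k): c=camera(n);A.append(c["image"].astype(float))
    c=dict(c);c["fish"]=n=="wrist";c["avg"]=np.mean(A,0);c["image"]=c["avg"].astype(np.uint8);pickle.dump(c,open(f"pics/{n[0]}6.pkl","wb"))
s,q,R=st();print(q,R.as_euler("xyz",degrees=True),s["clock"])
P=lambda L:np.array([q+R.apply(x) for x in L])
c=load("s6")
g=cv2.cvtColor(c["avg"].astype(np.float32),cv2.COLOR_RGB2GRAY)
np.set_printoptions(precision=2,suppress=True,linewidth=200)
# stem centroid per row vs predicted, dark background rows
for z in range(75,140,4):
    p=proj(c,P([[0,0,z]]))[0]; r=int(round(p[1])); 
    # pred col at row r
    zz=np.linspace(60,150,400);pp=proj(c,P([[0,0,a] for a in zz]));uc=np.interp(r,pp[:,1],pp[:,0])
    x=np.arange(int(uc)-6,int(uc)+8);print(z,r,round(uc,2),int(uc)-6,g[r,x].round(0))
E
```

```text
[ 494.82170795 -164.85012218  245.03188824] [-1.79999065e+02 -2.77862860e-03  6.97936322e+01] 14.0
75 160 301.49 295 [63. 64. 65. 64. 67. 78. 89. 88. 72. 62. 60. 62. 63. 63.]
79 161 301.36 295 [ 62.  63.  62.  63.  70.  88. 104. 103.  84.  67.  62.  63.  61.  63.]
83 162 301.22 295 [ 63.  63.  62.  64.  71.  91. 107. 105.  86.  69.  62.  60.  62.  62.]
87 163 301.09 295 [ 62.  63.  63.  63.  72.  95. 109. 103.  83.  67.  64.  63.  62.  63.]
91 164 300.96 294 [ 63.  63.  63.  63.  63.  76.  98. 111. 100.  80.  66.  63.  63.  63.]
95 166 300.7 294 [ 62.  63.  63.  63.  66.  80. 102. 109.  96.  75.  66.  64.  64.  64.]
99 167 300.56 294 [ 62.  64.  62.  63.  66.  82. 103. 108.  92.  73.  65.  63.  64.  63.]
103 168 300.43 294 [ 62.  63.  62.  62.  68.  85. 105. 108.  91.  71.  65.  64.  64.  64.]
107 169 300.3 294 [ 63.  62.  62.  62.  69.  89. 107. 108.  89.  69.  63.  63.  64.  64.]
111 170 300.17 294 [ 62.  63.  62.  63.  74.  94. 109. 106.  86.  68.  63.  63.  63.  63.]
115 171 300.03 294 [ 63.  62.  63.  64.  75.  97. 109. 102.  82.  65.  62.  63.  63.  63.]
119 172 299.9 293 [ 63.  63.  63.  62.  64.  77. 100. 110. 105.  85.  71.  64.  62.  62.]
123 173 299.77 293 [ 62.  61.  64.  62.  67.  81. 104. 118. 122. 116. 103.  92.  80.  71.]
127 174 299.64 293 [ 61.  61.  62.  64.  77.  95. 111. 129. 152. 165. 162. 149. 132. 116.]
131 175 299.51 293 [ 62.  61.  62.  75. 100. 120. 125. 137. 172. 198. 205. 203. 194. 183.]
135 176 299.37 293 [ 62.  60.  69. 101. 137. 148. 137. 144. 179. 205. 215. 224. 230. 231.]
139 177 299.24 293 [ 61.  64.  89. 140. 180. 178. 154. 162. 196. 213. 219. 227. 237. 239.]
```

```bash
python3 - <<'E'
from h import *
from scipy.optimize import least_squares
np.set_printoptions(precision=2,suppress=True,linewidth=200)
s,q,R=st();P=lambda L:np.array([q+R.apply(x) for x in L])
c=load("s6");g=cv2.cvtColor(c["avg"].astype(np.float32),cv2.COLOR_RGB2GRAY)
p=proj(c,[[495.2,-165.4,76]])[0];print(p);u,v=p.round().astype(int)
print(g[v-6:v+7,u-8:u+9].round(0).astype(int),u-8,v-6)
res=[]
zz=np.linspace(60,150,900);pp=proj(c,P([[0,0,a] for a in zz]))
for r in range(161,172):
    uc=np.interp(r,pp[:,1],pp[:,0]);z=np.interp(r,pp[:,1],zz);x=np.arange(int(round(uc))-5,int(round(uc))+6)
    w=np.maximum(g[r,x]-64,0);res.append((z,(w*x).sum()/w.sum()-uc))
res=np.array(res);print(res.T);k=np.polyfit(res[:,0],res[:,1],1);print("at tip px",np.polyval(k,143.1),"at plate centre",np.polyval(k,23))
Rc=cv2.Rodrigues(np.array(c["rvec"]))[0];print("scene right in tool",R.inv().apply(Rc[0]),"depth",(Rc@q+np.array(c["tvec"]).ravel())[2])
E
```

```text
[298.26 184.36]
[[ 61  61  61  61  74 122 183 219 210 185 193 221 229 229 235 239 237]
 [ 61  62  60  67  99 161 219 234 230 221 224 235 238 238 240 240 231]
 [ 61  62  62  78 132 197 233 240 238 236 237 240 241 241 241 237 216]
 [ 61  60  64 102 165 223 238 240 239 240 241 241 241 241 239 228 184]
 [ 59  60  77 131 196 231 236 234 233 236 238 240 241 241 235 207 150]
 [ 59  64 101 165 218 229 222 210 209 217 225 234 240 240 227 177 117]
 [ 61  78 132 196 227 221 189 164 158 166 188 221 236 235 206 147  92]
 [ 87 110 167 222 233 221 183 148 133 136 166 211 231 225 177 116  75]
 [137 162 205 233 238 232 212 180 158 161 188 221 227 201 144  91  67]
 [184 209 230 238 240 238 233 224 210 211 225 231 220 170 113  74  62]
 [208 230 238 240 240 240 239 237 235 235 237 230 195 136  87  66  64]
 [220 236 241 240 240 240 240 240 240 240 236 218 167 115  83  72  69]
 [229 239 240 239 239 240 240 240 240 239 230 199 163 136 113  98  89]] 290 178
[[ 78.12  81.8   85.49  89.21  92.94  96.68 100.44 104.22 108.01 111.83 115.65]
 [  0.04   0.18   0.18   0.16   0.15   0.21   0.2    0.2    0.2    0.15   0.1 ]]
at tip px 0.20154857038275129 at plate centre 0.09964701106995341
scene right in tool [-0.89 -0.46 -0.02] depth 1094.9778797490787
```

Emit:
jog_arm(
  increments=[
    [0.01,0.07,0,0,0,0,0],
    [0,0,0.5,0,0,0,0],
    [0,0,0.5,0,0,0,0],
    [0,0,0.5,0,0,0,0],
    [0,0,0.5,0,0,0,0],
    [0,0,0.5,0,0,0,0],
    [0,0,0,0,0,0,0],
    [0,0,0,0,0,0,0],
  ],
)

```text
clock: 15.0
eef_pos: [495.6, -165.0, 220.2]
eef_rot: [3.141, 0.0, 1.218]
wrist_force: [-0.0, 0.4, -1.0]
finger_gap: 7.6
```

```bash
cat >> h.py <<'E'
def ov(tag,u,v,w,h,k,out,q,R):
    P=lambda L:np.array([q+R.apply(x) for x in L])
    c=load(tag); im=cv2.resize(c["image"][v:v+h,u:u+w,::-1],None,fx=k,fy=k,interpolation=cv2.INTER_CUBIC)
    def dr(X,col,cl=True): cv2.polylines(im,[((proj(c,X)-[u,v]+.5)*k).astype(np.int32)],cl,col,1)
    dr(np.array([[495.2+9*np.cos(a),-165.4+9*np.sin(a),76] for a in np.linspace(0,6.283,60)]),(0,0,255))
    dr(P([[0,0,68.1],[0,0,143.1]]),(255,0,0),False)
    cv2.imwrite(out,im)
E
python3 - <<'E'
from h import *
goto([495.2,-165.4,168.6],69.8)
s,q,R=st();print(s["moment"])
for n in("scene","wrist"):take(n,n[0]+"7")
ov("s7",265,130,70,75,8,"pics/s7z.png",q,R);ov("w7",195,116,120,100,6,"pics/w7z.png",q,R)
E
```

```text
now [ 495.6 -165.   220.2] [179.98   0.    69.79] t 15.0 gap 7.565428156694535 F [-0.   0.4 -1. ]
shift in tool cm [-0.046 -0.025  5.161] rotvec deg [ 0.02  0.   -0.01]
[-0.03443862 -0.09573289 -0.02870412]
```

View pics/s7z.png

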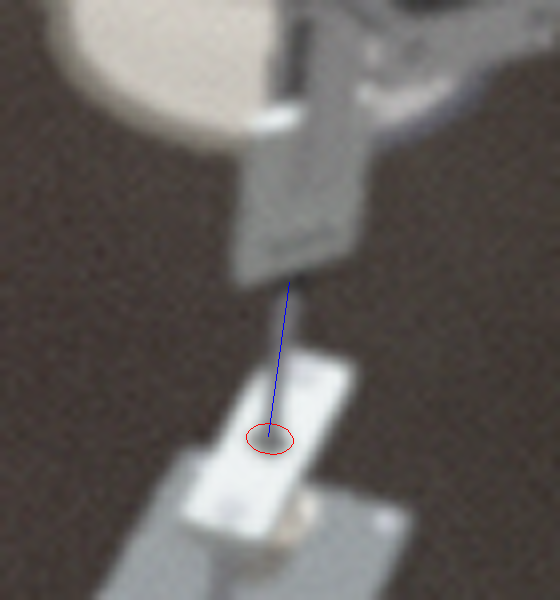

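View pics/w7z.png

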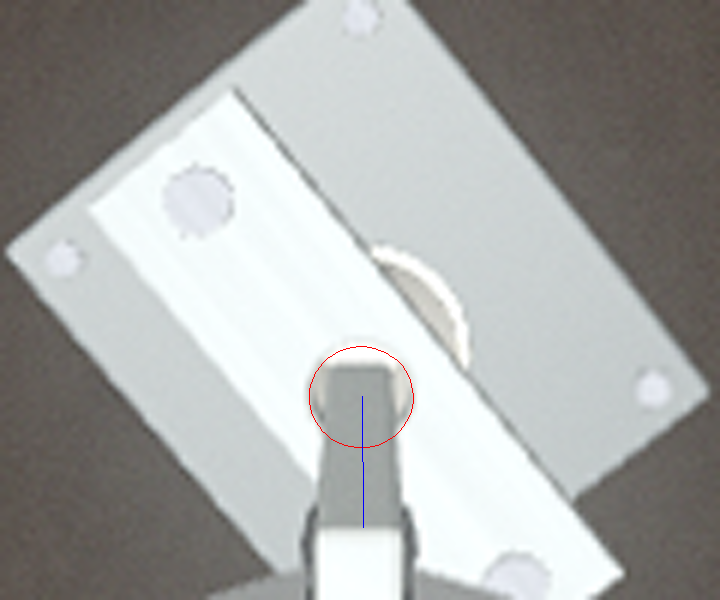

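Emit:
jog_arm(
  increments=[
    [-0.01,0,0.4,0,0,0,0],
    [0,0,0.4,0,0,0,0],
    [0,0,0.4,0,0,0,0],
    [0,0,0.4,0,0,0,0],
    [0,0,0.4,0,0,0,0],
    [0,0,0,0,0,0,0],
  ],
)

```text
clock: 15.85
eef_pos: [495.4, -165.1, 199.7]
eef_rot: [-3.141, -0.0, 1.218]
wrist_force: [0.1, 0.5, -1.0]
finger_gap: 7.7
```

```bash
python3 - <<'E'
from h import *
goto([495.2,-165.4,168.6],69.8)
s,q,R=st();print(s["moment"])
for n in("scene","wrist"):take(n,n[0]+"8")
ov("s8",265,130,70,75,8,"pics/s8z.png",q,R);ov("w8",195,116,120,100,6,"pics/w8z.png",q,R)
E
```

```text
now [ 495.4 -165.1  199.7] [-179.97   -0.     69.8 ] t 15.85 gap 7.722082055180041 F [ 0.1  0.5 -1. ]
shift in tool cm [-3.80e-02 -3.00e-03  3.11e+00] rotvec deg [-0.03 -0.   -0.  ]
[-0.08362384 -0.07389843 -0.00379571]
```

View pics/s8z.png

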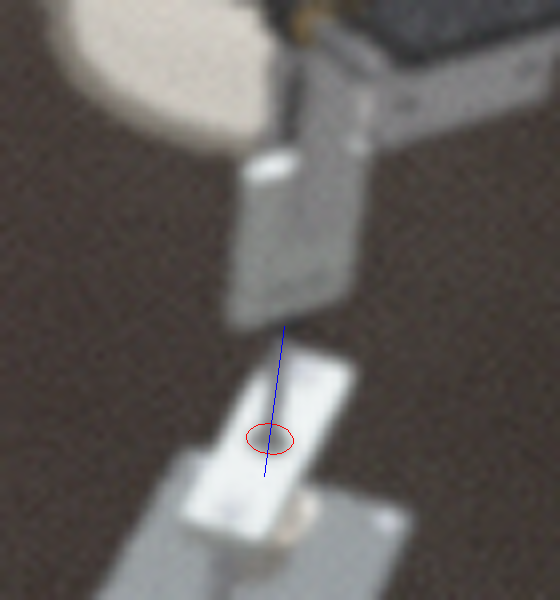

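View pics/w8z.png

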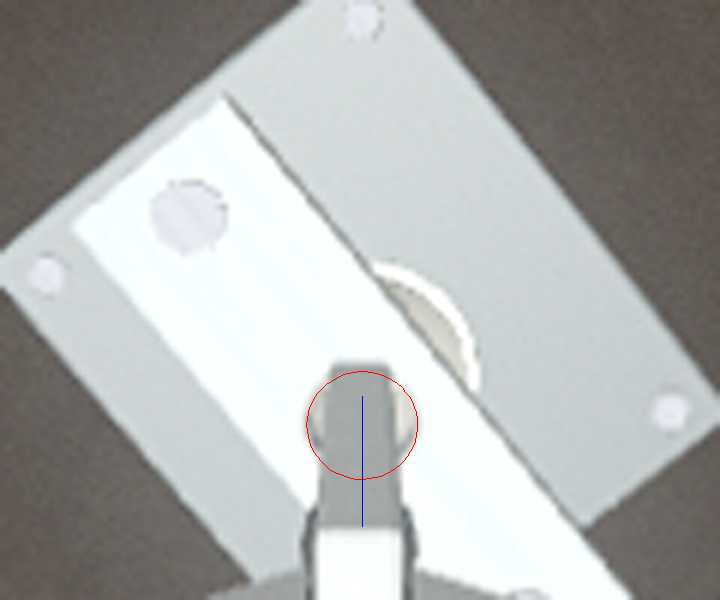

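Emit:
jog_arm(
  increments=[
    [-0.01,0,0.4,0,0,0,0],
    [0,0,0.4,0,0,0,0],
    [0,0,0.4,0,0,0,0],
    [0,0,0.4,0,0,0,0],
    [0,0,0.4,0,0,0,0],
    [0,0,0.4,0,0,0,0],
    [0,0,0.4,0,0,0,0],
    [0,0,0.2,0,0,0,0],
    [0,0,0.1,0,0,0,0],
    [0,0,0,0,0,0,0],
    [0,0,0,0,0,0,0],
    [0,0,0,0,0,0,0],
  ],
)

```text
clock: 17.45
eef_pos: [495.5, -165.2, 169.1]
eef_rot: [3.141, -0.0, 1.218]
wrist_force: [0.5, -1.2, -1.2]
finger_gap: 7.9
```

```bash
python3 - <<'E'
from h import *
goto([495.2,-165.4,168.6],69.8)
s,q,R=st();print(s["moment"],s["qd"])
for n in("scene","wrist","top"):
    A=[]
    for i in range(8): c=camera(n);A.append(c["image"].astype(float))
    c=dict(c);c["fish"]=n=="wrist";c["image"]=np.mean(A,0).astype(np.uint8);pickle.dump(c,open(f"pics/{n[0]}9.pkl","wb"))
ov("s9",265,130,70,75,8,"pics/s9z.png",q,R);ov("w9",195,116,120,100,6,"pics/w9z.png",q,R)
c=load("s9");cv2.imwrite("pics/s9b.png",cv2.resize(c["image"][:,:,::-1],(800,600),interpolation=cv2.INTER_CUBIC))
c=load("w9")
print("crucible rim proj centre",proj(c,[[495.2,-165.4,41]]))
goto([495.2,-165.4,168.6],69.8)
E
```

```text
now [ 495.5 -165.2  169.1] [179.99  -0.    69.8 ] t 17.45 gap 7.883069749494601 F [ 0.5 -1.2 -1.2]
shift in tool cm [-0.027 -0.02   0.053] rotvec deg [ 0.01 -0.   -0.  ]
[-0.08493449 -0.07338368 -0.00967116] [ 0.00014854  0.00021589  0.000446   -0.00046796  0.00033261 -0.00091544]
crucible rim proj centre [[254.8595634  185.36451006]]
now [ 495.4 -165.2  169. ] [-180.      0.     69.79] t 18.65 gap 7.841680078657855 F [ 0.  -0.1 -1.2]
shift in tool cm [-0.026 -0.015  0.044] rotvec deg [-0.    0.   -0.01]
```

View pics/s9z.png

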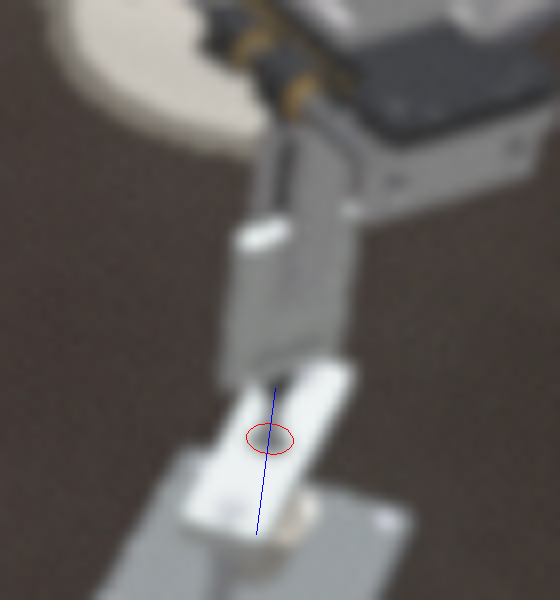

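View pics/w9z.png

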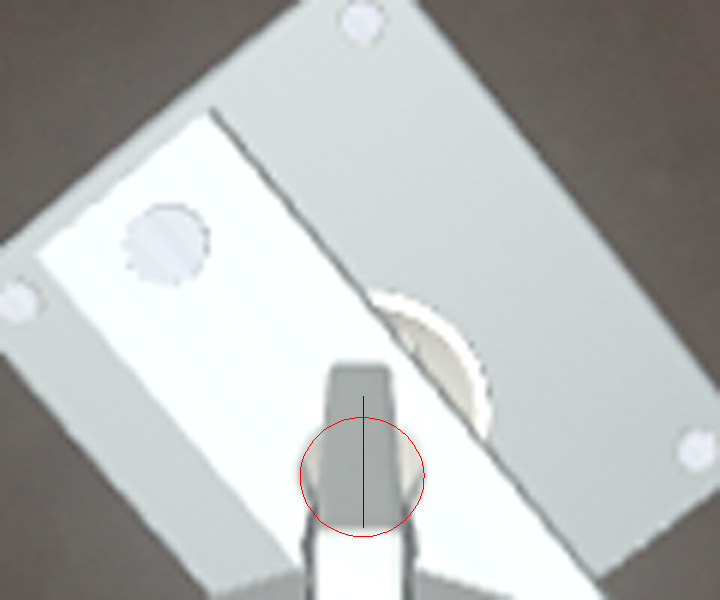

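View pics/s9b.png

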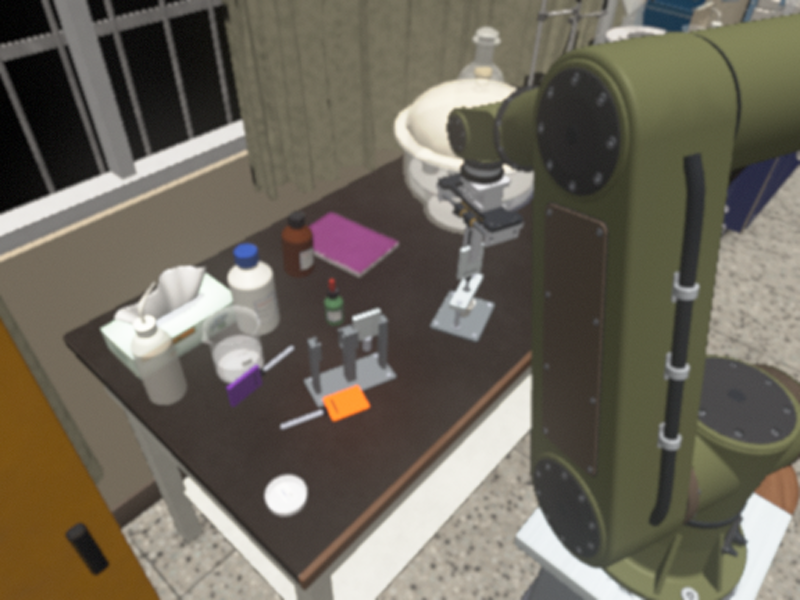

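```bash
python3 - <<'E'
from cell import *
print(sign_off())
E
```

```text
the job is handed in; nothing more can be done
None
```

I lifted the probe straight up out of its rack bay, carried it upright over the bridge and lowered its stem through the guide hole. I handed the job in at about 18.7 s, with the probe still held at 25 N.

**Last checks**
- **Depth and tilt:** the tip is at about z = 26 mm, roughly mid-depth in the crucible. Tool tilt is under 0.1°, and the wrist force of about 1 N is roughly the probe's own weight.
- **Centring:** the stem is within about 1 mm of the hole centre, with 5 mm of clearance. The wrist view puts it centred to about 0.3 mm across the plate. The scene view suggests up to 1 mm along the plate's width. Averaged scene frames taken just above the hole showed no real tilt of the probe in the grip.
- **Not seen directly:** the plate hides the tip from the wrist camera at the end, so its depth comes from the arm's reading and the known rack height.
- **Spare, rack, bridge and crucible:** all look in place.

**Something else moved:** the orange and purple look-alikes were upright in the first picture. By the time I first looked at the rack up close they had toppled, and the orange one now rests against the rack base. The arm had stayed well above the table and touched nothing, so I think they fell by themselves. I left them where they were.

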